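Pack the latched kit box and log it on the tally counter

ROBOT

A 7-joint arm with a two-finger parallel gripper is mounted at the origin on a cart in front of the work surface, level with it; the furniture and walls round the work are solid. World frame = base frame: x ahead of the robot, y to its left, z up, the work surface at z = 0. Lengths are in m, angles in degrees, forces in N, time in s.
With the tool pointing down it reaches from about 0.425 to 0.875 m from the base axis. Payload 4.7 kg.
Tool frame: the origin (TCP) lies at the very end of the fingers, on their centre line; the grasp point (between the pads) lies 19 mm behind it; z points along the fingers, y is the line along which they close (so a half turn about z gives the same grasp; the last joint's range is limited). The gripper opens to 87 mm and grips with 3 to 60 N. Pads are 19 mm wide; open, the fingers measure 117 mm over their backs; the gripper's body (75 mm by 190 mm) begins 51 mm behind the grasp point.
Start: joints at [67.443, 18.392, -4.016, 83.108, 1.295, 78.541, -3.26], TCP at [0.258, -0.597, 0.223] pointing down, gripper open.
Joint ranges: [-163.93, 163.93], [-17.29, 119.83], [-79.2, 71.16], [3.27, 140.29], [-89.18, 269.18], [5.43, 117.66], [-154.24, 154.24]. Speed limits (degrees/s): [147.25, 147.25, 180, 180, 180, 180, 180].

INTERFACE

Orientations are given as [roll, pitch, yaw] about the fixed x, y, z axes, in that order (R = Rz(yaw) Ry(pitch) Rx(roll)).
In Python, from cell import get_obs, eyes, env gives the robot as it stands.
- The arm moves only by the tool servo_tool, never from a script. Its argument "series" is a list that holds one entry, the list of rows, each a list of 7 numbers: the shift along the tool's x, y, z in units of 300 mm (1.0 is 300 mm), then the turn, a rotation vector about the tool's x, y, z in units of pi rad (1.0 is pi rad), then the opening, from 0 (shut) to 1 (fully open). In form: [[[tx, ty, tz, wx, wy, wz, gripper], ...]]. A call has 1 to 12 rows; each row is the pose to reach, as a shift and turn from the pose commanded when the call began, along the tool's axes at that moment, turning the shorter way round; what a row does not reach only later rows make up. A row lasts 1/12 s, in which the tool goes at most 41.7 mm and 7.16 degrees, less where a joint would pass 70% of its speed; a pose out of reach is approached as far as the arm can. A call with a number of a shift or a turn outside -1 to 1 is refused whole. A call with a gripper value outside its range is refused whole. The fingers move at their own pace and stop on an object; "grip_force" is the grip in N (left out, the last holds). Time passes only in rows, so rows that repeat a pose let the fingers close. It gives the time, the measured TCP pose, the force, the opening and the grip force at its end, in the units of the state.
- get_obs(): the state, without advancing time (a new reading comes with each control period).
- eyes.read_camera(name): name is "scene" or "side" or "wrist"; returns a dict with "frame" (420x560x3 uint8, red, green, blue), "depth" (420x560 float32, m along the optical axis (not along the pixel's ray), 0 where there is no reading), "fx", "fy", "cx", "cy" (pixels), "distortion" ([k1, k2, p1, p2, k3] as OpenCV has them; the pictures are not rectified), "origin" and "rotation" of the camera in the world; the wrist camera has in their place "mount" (4x4, takes a point from camera to tool coordinates, whose origin is the TCP and whose axes are the flange's). Camera axes: x right, y down, z forward; pixel columns grow to the right and rows downward; lengths in m; the calibration is good to about 2 mm. A picture is of the moment at which its call begins: read the wrist's pose just before it.
- env.sign_off(): hands the job in; it is judged then, once.
The state is a dict: "time_s": time; "qpos": joint angles; "joint_velocities": joint speeds; "effort": joint torques, N m; "tool_pos": TCP position; "tool_rot": TCP orientation; "force": force on the tool from outside, world axes, zero at the start; "wrist_torque": the same for the moment, N m; "grip_width": finger opening in m; "grasp_force": force on a finger pad.
Only numpy, scipy, OpenCV 4.12 (cv2) and the standard library are available. Lean on these libraries where they do the work, as an engineer would, in place of code of your own. Each camera call takes 0.05 s, during which the arm holds its last target. There are 200 camera calls.

TASK

The plywood kit box is held shut by a spring catch behind its wall: push the dowel through the small hole in that wall until the catch lets go and the sprung lid swings up. Put every kit item on the bench (of tape measure, wax tin, roll of black tape and small dark wood block, whichever are there) inside the box's large compartment, lay the dowel back flat in its wooden tray, and press the lid down until the catch holds it shut. Only after the lid is shut, swing the tally counter's lever to its stop and let it spring back; leave the other tools where they are.

Things in the scene. Friction and masses are not known exactly. Their poses are not given: they have to be found in the camera images.
- kit_box: Plywood box fixed to the bench, 220 (its x) x 290 (its y) x 85 mm high (95 with the lid shut), walls 8 mm, floor 6 mm thick. Origin: centre of its underside. Its -x wall (facing right, a little towards the robot) has the release hole; the lid hinges on its +x wall.
- box_floor (a point): Centre of the floor of the box's large compartment, which takes the kit items: 160 (box x) x 274 (box y) mm, 80 mm clear height. A partition 40 mm tall, 80 mm from this point towards -x, parts it from the narrow space that holds the catch. Its axes are the box's.
- release_hole (a point): Centre of the round release hole, 20 mm across, on the outer face of the box's -x wall, 50 mm above the bench. Its axes are the box's: push along +x. Behind the 8 mm wall the flat steel pad of the catch (36 mm wide, 42 mm high) begins 24.5 mm in from the outer face.
- catch (a joint): Travel of the spring catch, m: 0 at rest, grows as it is pushed along the box's +x, end stop at 0.013. It lets the lid go at about 0.008 (0.007 to 0.010); 3.5 N to move, about 7 N at the end. It springs back by itself, and its sloped nose gives way when the lid is pressed down on it.
- box_lid (a joint): Lid angle, rad: about 0.01 shut and caught, 1.66 wide open (just past upright). Its spring drives it slowly open (about 1.5 s) and holds it there; closing takes 2 to 3 N at the free edge, then 10 to 20 N for the last 10 mm until the catch clicks over the bar.
- lid_hinge (a point): Middle of the lid's hinge line, which lies along the box's y at the top of its +x wall, 86 mm above the bench. Its axes are the box's.
- lid_edge (a point): Middle of the lid's free edge, on its outer face, 220 mm from the hinge line. The lid is plywood 9 mm thick and 290 mm wide; its inner face is at the hinge line when shut. The lid lies over the box towards -x when shut.
- dowel: Wooden dowel 12 mm across that sticks 85 mm out of a square wooden grip, 75 long (x) x 30 wide (y) x 34 mm high (z). Origin: centre of the grip's underside; +x points along the dowel to its tip. The dowel's axis is 17 mm above the underside. 0.08 kg.
- dowel_tip (a point): Centre of the dowel's tip, 122.5 mm from the origin along +x and 17 mm above the underside.
- dowel_tray: Shallow open wooden tray fixed to the bench, 190 (x) x 108 (y) x 16 mm high, walls and floor 4 mm. Origin: centre of its underside. The dowel lies lengthwise in it at the start, its grip towards the tray's -x end.
- counter: Grey tally counter fixed to the bench, 112 x 90 mm base, 48 mm high body. Origin: centre of its underside. The lever turns on top of it, about the vertical through its origin.
- counter_lever (a joint): Angle of the counter's lever, rad: 0 at rest, 1.0 at its stop; it grows anticlockwise seen from above. A spring (0.10 to 0.18 N m) brings it back.
- lever_knob (a point): Centre of the top of the upright black knob at the lever's end, 14 mm across and 34 mm tall (56 to 90 mm above the bench), 62 mm from the pivot.
- tape_measure: Kit item: yellow tape measure standing upright, case 34 mm wide (x), 72 long (y, centred at y = +10 mm, with a hook that sticks out to -46 mm) and 67 mm tall. Origin: centre of its underside.
- wax_tin: Kit item: round cream tin, 63 mm across, 34 mm tall, standing. Origin: centre of its underside.
- tape_roll: Kit item: roll of black electrical tape lying flat, 57 mm across, 19 mm tall. Origin: centre of its underside (the roll's middle lies at x = +1 mm).
- wedge_block: Kit item: dark wood block, 40 (x) x 70 (y) x 22 mm tall. Origin: centre of its underside.
- screwdriver: Bystander: red screwdriver lying, 30 x 200 x 31 mm. Leave alone.
- carpenter_pencil: Bystander: flat red carpenter's pencil lying in front of the drawer cabinet, 15 x 162 x 8 mm. Leave alone.
Mind the look-alikes: they are no part of the job. There is more than one size of the tape_roll; the one meant has the size given above.

How it is judged (in metres and radians):
On the way, in this order (a step that is already met when the one before it is completed fails the run):
1. the catch is pushed in with the dowel through the hole (value of joint catch above 0.004 m and x of dowel_tip in the frame of release_hole above 0.015 m and distance between dowel_tip and release_hole below 0.05 m).
2. the lid has swung open (value of joint box_lid above 1.3 rad), for 0.2 s.
3. the lid is pressed shut and caught with every kit item in the large compartment (value of joint box_lid below 0.05 rad and x of tape_measure in the frame of kit_box between -0.06 and 0.104 m and y of tape_measure in the frame of kit_box between -0.139 and 0.139 m and z of tape_measure in the frame of kit_box between -0.002 and 0.075 m and x of wax_tin in the frame of kit_box between -0.06 and 0.104 m and y of wax_tin in the frame of kit_box between -0.139 and 0.139 m and z of wax_tin in the frame of kit_box between -0.002 and 0.075 m and x of tape_roll in the frame of kit_box between -0.06 and 0.104 m and y of tape_roll in the frame of kit_box between -0.139 and 0.139 m and z of tape_roll in the frame of kit_box between -0.002 and 0.075 m and x of wedge_block in the frame of kit_box between -0.06 and 0.104 m and y of wedge_block in the frame of kit_box between -0.139 and 0.139 m and z of wedge_block in the frame of kit_box between -0.002 and 0.075 m), for 0.3 s.
4. the counter lever is swung to its stop with the box shut (value of joint counter_lever above 0.92 rad and value of joint box_lid below 0.05 rad), for 0.05 s.
At the end, for the whole second after the job is handed in: Every kit item that was on the bench lies in the box's large compartment, the lid is caught shut (under 0.05 rad), the dowel lies flat in its tray, and the counter lever is back at rest (under 0.1 rad); all at rest (all of step 3 and value of joint counter_lever below 0.1 rad and linear speed of each of dowel, tape_measure, wax_tin, tape_roll, wedge_block below 0.02 m/s and x of dowel in the frame of dowel_tray between -0.06 and 0.06 m and y of dowel in the frame of dowel_tray between -0.045 and 0.045 m and z of dowel in the frame of dowel_tray below 0.045 m and z of dowel_tip in the frame of dowel_tray below 0.03 m); the robot touches nothing.
It fails at once if the counter lever is swung (over 0.4 rad) while the lid is not shut (value of joint counter_lever above 0.4 rad and value of joint box_lid above 0.1 rad).
It fails at once if a bystander tool is moved more than 25 mm (distance of any of screwdriver, carpenter_pencil from where it was at the start of the episode above 0.025 m).
Of tape_measure, wax_tin, tape_roll, wedge_block only 2 to 3 are there at a start; the rules pass over those that are not, and their reading is None.
At some moment in a run one of tape_measure, wax_tin, tape_roll, wedge_block may be knocked a few centimetres aside while the robot is not near it.
It also fails if it takes over 200 s, if anything falls off the work surface, if the arm or the gripper's body presses on something with over 40 N, if the wrist force passes 120 N, or if a joint passes its speed limit or range.

## Working session

There is one attempt and no reset: what is moved stays moved. The work goes in short steps, Python scripts to look and compute and a tool call to move; the robot and the scene stay as the last step left them, time stands still between calls to the robot, and variables do not carry over. Pictures are saved under pics/ and viewed, at most 14 in all, crops included, and the job is handed in when it is done.

Besides the shell and the picture viewer there is one more tool, called after "Emit:" as a command line: name --argument value ..., lists and objects as JSON in quotes. servo_tool: Moves the arm, as the interface text tells. Shifts and turns lie within -1 to 1; 1 stands for 300 mm of shift or pi rad of turn. Its arguments: {"type":"object","properties":{"series":{"type":"array"},"grip_force":{"type":"number"}},"required":["series"]}

```bash
ls; mkdir -p pics; cat > h.py <<'E'
import numpy as np, cv2
from scipy.spatial.transform import Rotation as R
from cell import get_obs, eyes, env
def cam(name):
    o=get_obs(); c=eyes.read_camera(name)
    if 'mount' in c:
        T=np.eye(4); T[:3,:3]=rot(o); T[:3,3]=o['tool_pos']; T=T@np.array(c['mount'])
        c['origin']=T[:3,3]; c['rotation']=T[:3,:3]
    c['origin']=np.array(c['origin']); c['rotation']=np.array(c['rotation'])
    c['K']=np.array([[c['fx'],0,c['cx']],[0,c['fy'],c['cy']],[0,0,1.]]); return c
def rot(o): return R.from_euler('xyz',o['tool_rot'],degrees=True).as_matrix()
def save(c,n): cv2.imwrite('pics/'+n+'.png',c['frame'][:,:,::-1])
def rays(c,px):
    u=cv2.undistortPoints(np.array(px,float).reshape(-1,1,2),c['K'],np.array(c['distortion'],float)).reshape(-1,2)
    return np.c_[u,np.ones(len(u))]
def plane(c,px,z):
    d=rays(c,px)@c['rotation'].T; return c['origin']+d*((z-c['origin'][2])/d[:,2])[:,None]
def depthpt(c,px):
    px=np.array(px).reshape(-1,2); return c['origin']+(rays(c,px)*c['depth'][px[:,1],px[:,0]][:,None])@c['rotation'].T
def cloud(c):
    v,u=np.nonzero(c['depth']>0); return np.c_[u,v],depthpt(c,np.c_[u,v])
def proj(c,P):
    rv=cv2.Rodrigues(c['rotation'].T)[0]; t=-c['rotation'].T@c['origin']
    return cv2.projectPoints(np.array(P,float).reshape(-1,3),rv,t,c['K'],np.array(c['distortion'],float))[0].reshape(-1,2)
def shift(target,o=None):
    "world target of the TCP -> tool shift units"
    o=o or get_obs(); return np.round(rot(o).T@(np.array(target)-o['tool_pos'])/.3,4)
def turn(rpy,o=None):
    o=o or get_obs(); return np.round((R.from_matrix(rot(o)).inv()*R.from_euler('xyz',rpy,degrees=True)).as_rotvec()/np.pi,4)
E
python3 - <<'E'
from h import *
print(get_obs())
for n in('scene','side','wrist'):
    c=cam(n);save(c,n+'0');print(n,c['origin'],c['rotation'].round(3).tolist(),c['fx'],c['distortion'])
E
```

```text
pics
{'time_s': 0.0, 'qpos': array([67.44406742, 18.44027934, -4.01491776, 83.17444743,  1.29495174,
       78.5404222 , -3.26019695]), 'joint_velocities': array([-0.04852143,  0.03056799,  0.04919296, -0.01716962, -0.0333768 ,
        0.06633046, -0.02498537]), 'effort': array([ 6.20803148e-04, -4.91284811e+01, -4.03308626e-01, -3.12531745e+01,
       -6.37762877e-02,  4.36411088e-02,  1.94163649e-04]), 'tool_pos': array([ 0.2574989 , -0.59622224,  0.22145158]), 'tool_rot': array([-1.79890088e+02,  5.84880264e-03,  2.33648889e+01]), 'force': array([ 0.1382453 , -0.04648189,  0.22341406]), 'wrist_torque': array([ 0.01894361, -0.0169865 ,  0.00701193]), 'grasp_force': 0.0, 'grip_width': 0.08714852957323493}
scene [ 1.42881195 -0.16230868  0.79398153] [-130.919, -0.703, 78.673] 461.61403056187476 [-0.14298812  0.          0.          0.          0.        ]
side [ 0.55848838 -1.18991512  0.79835739] [-120.976, -0.357, -2.704] 520.7710315477677 [0.04147394 0.         0.         0.         0.        ]
wrist [ 0.31785217 -0.56916446  0.38412081] [[0.395, -0.891, -0.221], [-0.918, -0.384, -0.094], [-0.001, 0.24, -0.971]] 315.17634382055485 [-0.07290236  0.          0.          0.          0.        ]
```

```bash
python3 - <<'E'
s=open('h.py').read()
s=s.replace("c['rotation']=np.array(c['rotation'])\n","c['rotation']=np.array(c['rotation'],float)\n    if c['rotation'].size==3: c['rotation']=R.from_euler('xyz',c['rotation'],degrees=True).as_matrix()\n")
open('h.py','w').write(s)
E
cp pics/scene0.png pics/a.png
```

```text
(no output)
```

View pics/scene0.png

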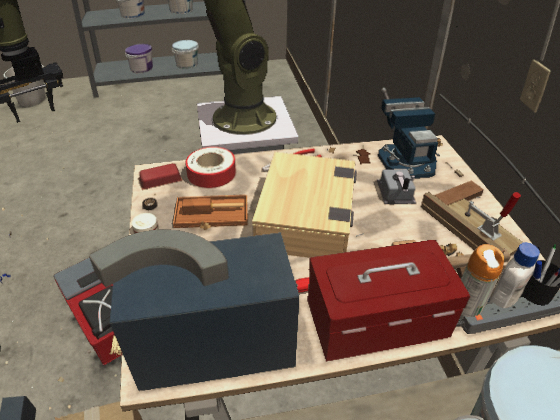

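View pics/side0.png

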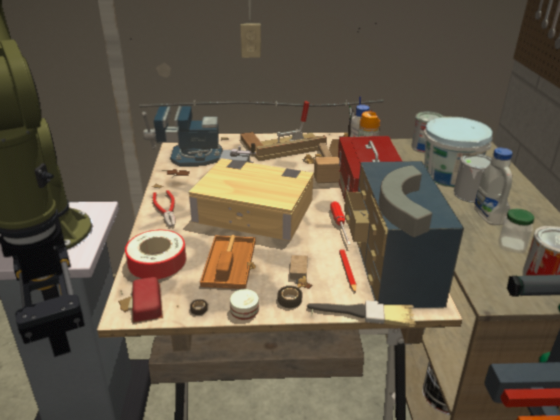

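```bash
python3 - <<'E'
import cv2
a=cv2.imread('pics/side0.png')
cv2.imwrite('pics/crop1.png',cv2.resize(a[130:330,115:355],None,fx=3.2,fy=2.9,interpolation=cv2.INTER_CUBIC)[:, :800])
E
python3 - <<'E'
from h import *
c=cam('side')
for n,p in dict(roll1=[(190,307),(208,307),(199,301),(199,314)],roll2=[(278,296),(302,296),(290,287),(290,306)],tin=[(230,300),(259,300),(244,291)],blockL=[(291,257),(307,257),(290,275),(306,278)],dark=[(315,157),(341,157),(315,180),(341,180)],red=[(134,283),(159,281)],
 trayc=[(212,236),(255,238),(249,287),(202,280)],lid=[(203,164),(313,180),(296,215),(192,192)],penc=[(340,250),(355,290)],scr=[(333,203),(349,245)]).items():
    print(n,depthpt(c,p).round(3).tolist())
E
```

```text
roll1 [[0.411, -0.324, 0.014], [0.449, -0.311, 0.001], [0.429, -0.303, 0.012], [0.431, -0.337, 0.005]]
roll2 [[0.604, -0.306, 0.022], [0.66, -0.284, 0.002], [0.633, -0.274, 0.02], [0.63, -0.321, 0.006]]
tin [[0.499, -0.328, 0.034], [0.562, -0.295, 0.002], [0.529, -0.3, 0.034]]
blockL [[0.643, -0.167, 0.024], [0.682, -0.165, 0.022], [0.637, -0.221, 0.012], [0.674, -0.229, 0.008]]
dark [[0.764, 0.407, 0.013], [0.82, 0.225, 0.101], [0.749, 0.264, 0.002], [0.818, 0.185, 0.044]]
red [[0.281, -0.26, 0.032], [0.328, -0.219, 0.002]]
trayc [[0.439, -0.028, -0.004], [0.555, -0.069, 0.014], [0.539, -0.244, -0.002], [0.43, -0.231, 0.012]]
lid [[0.385, 0.378, 0.008], [0.742, 0.261, 0.004], [0.665, -0.02, 0.052], [0.388, 0.037, 0.096]]
penc [[0.772, -0.118, 0.006], [0.784, -0.271, 0.004]]
scr [[0.779, 0.075, 0.03], [0.8, -0.09, 0.001]]
```

View pics/crop1.png

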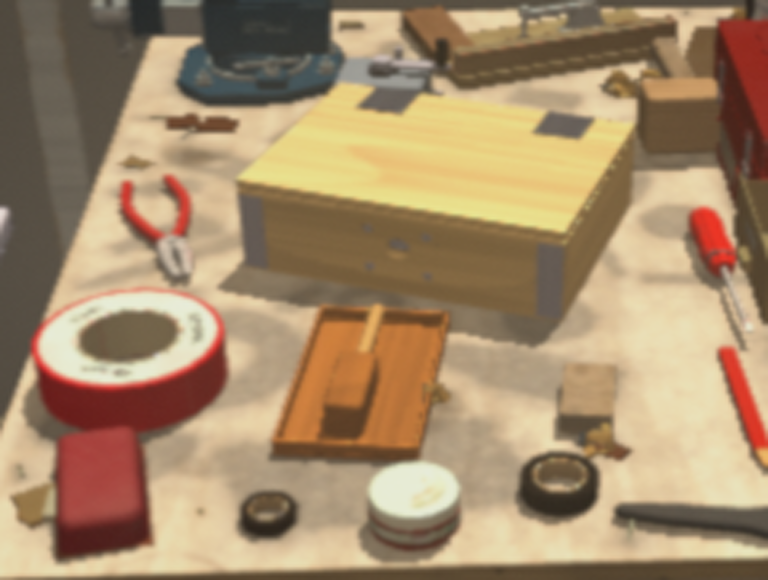

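```bash
python3 - <<'E'
from h import *
S=cam('side');C=cam('scene')
def rect(P,n):
    r=cv2.minAreaRect((P[:,:2]*1000).astype(np.float32)); print(n,len(P),np.round(r[0],0),np.round(r[1],0),round(r[2],1), 'z',np.percentile(P[:,2],[5,50,95]).round(3))
    print('   ',cv2.boxPoints(r).round(0).tolist())
for n,c in(('side',S),('scene',C)):
    px,P=cloud(c); f=c['frame'][px[:,1],px[:,0]].astype(int)
    m=(P[:,2]>.086)&(P[:,2]<.105)&(P[:,0]>.35)&(P[:,0]<.78)&(P[:,1]>-.05)&(P[:,1]<.35)&(f[:,0]-f[:,2]>30)
    im=np.zeros((420,560),np.uint8); im[px[m,1],px[m,0]]=1
    im=cv2.morphologyEx(im,cv2.MORPH_OPEN,np.ones((3,3)))
    mm=m&(im[px[:,1],px[:,0]]>0); rect(P[mm],n+' lid')
    # hinges (dark patches) on lid top
    m=(P[:,2]>.09)&(P[:,2]<.105)&(P[:,0]>.35)&(P[:,0]<.78)&(P[:,1]>-.05)&(P[:,1]<.40)&(f.max(1)<120)
    print(' hinge-ish',m.sum(),P[m].mean(0).round(3) if m.sum() else '')
    # tray orange
    h=cv2.cvtColor(c['frame'],cv2.COLOR_RGB2HSV)[px[:,1],px[:,0]]
    m=(P[:,2]>-.01)&(P[:,2]<.05)&(P[:,0]>.38)&(P[:,0]<.6)&(P[:,1]>-.28)&(P[:,1]<0)&(h[:,0]<18)&(h[:,1]>140)
    rect(P[m],n+' tray')
    m2=m&(P[:,2]>.028); 
    if m2.sum()>5: rect(P[m2],n+' grip')
    # counter region
    m=(P[:,2]>.04)&(P[:,2]<.1)&(P[:,0]>.3)&(P[:,0]<.65)&(P[:,1]>.33)&(P[:,1]<.5)
    print(' counter', m.sum(), P[m].mean(0) if m.sum() else '')
print('counter px',depthpt(C,[(397,185),(385,178),(412,178),(397,200),(405,176),(398,170)]).round(3).tolist())
cv2.imwrite('pics/crop2.png',cv2.resize(C['frame'][120:260,160:460,::-1],None,fx=2.6,fy=4,interpolation=cv2.INTER_CUBIC))
E
```

```text
side lid 3950 [553.  89.] [234. 292.] 70.0 z [0.094 0.098 0.1  ]
    [[376.0, 29.0], [650.0, -71.0], [730.0, 149.0], [455.0, 249.0]]
 hinge-ish 170 [0.578 0.174 0.097]
side tray 2220 [ 466. -152.] [199. 173.] 84.0 z [0.003 0.007 0.039]
    [[370.0, -241.0], [542.0, -260.0], [563.0, -62.0], [391.0, -44.0]]
side grip 313 [ 439. -157.] [118. 156.] 1.9 z [0.029 0.038 0.041]
    [[378.0, -81.0], [383.0, -237.0], [501.0, -233.0], [496.0, -77.0]]
 counter 1145 [0.43392015 0.4036672  0.0634438 ]
scene lid 6166 [552.  88.] [223. 295.] 69.5 z [0.093 0.096 0.099]
    [[375.0, 35.0], [651.0, -68.0], [729.0, 140.0], [453.0, 243.0]]
 hinge-ish 446 [0.605 0.152 0.096]
scene tray 1986 [ 462. -151.] [189. 170.] 82.5 z [0.002 0.006 0.038]
    [[365.0, -233.0], [534.0, -255.0], [558.0, -68.0], [390.0, -46.0]]
scene grip 326 [ 435. -175.] [ 80. 139.] 73.2 z [0.029 0.037 0.043]
    [[357.0, -193.0], [490.0, -233.0], [513.0, -157.0], [380.0, -117.0]]
 counter 1565 [0.46331099 0.4110384  0.05911853]
counter px [[0.52, 0.348, 0.046], [0.483, 0.328, 0.045], [0.511, 0.395, 0.057], [0.532, 0.352, 0.002], [0.488, 0.385, 0.048], [0.457, 0.377, 0.048]]
```

View pics/crop2.png

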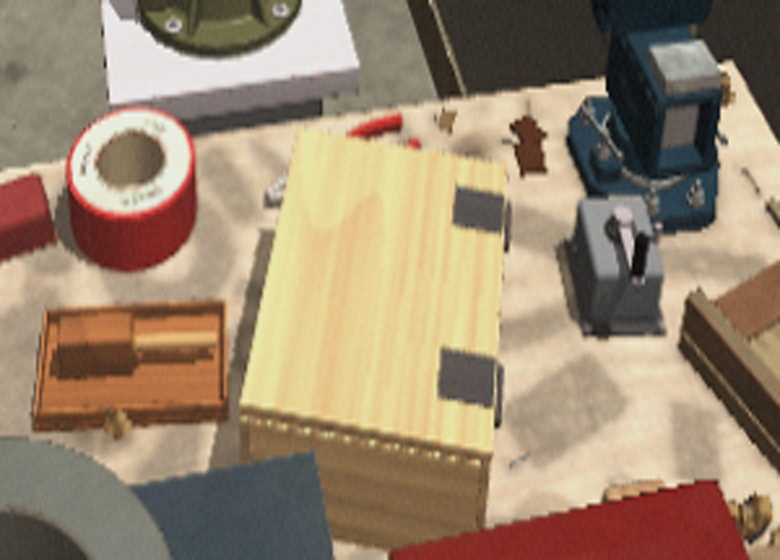

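```bash
python3 - <<'E'
from h import *
S=cam('side'); print('hole ray',plane(S,[(239.4,214.5)],.05).round(4))
print(shift([.45,-.16,.22]),turn([180,0,80]))
E
```

```text
hole ray [[ 0.5144 -0.0083  0.05  ]]
[ 1.1656 -1.0817  0.0082] [-1.000e-04 -0.000e+00 -3.146e-01]
```

Emit:
servo_tool --series '[[[0.9,-0.83,0.008,0,0,-0.315,0.6],[0.9,-0.83,0.008,0,0,-0.315,0.6],[0.9,-0.83,0.008,0,0,-0.315,0.6],[0.9,-0.83,0.008,0,0,-0.315,0.6],[0.9,-0.83,0.008,0,0,-0.315,0.6],[0.9,-0.83,0.008,0,0,-0.315,0.6],[0.9,-0.83,0.008,0,0,-0.315,0.6],[0.9,-0.83,0.008,0,0,-0.315,0.6],[0.9,-0.83,0.008,0,0,-0.315,0.6],[0.9,-0.83,0.008,0,0,-0.315,0.6],[0.9,-0.83,0.008,0,0,-0.315,0.6]]]'

```text
time_s: 1.27
tool_pos: [0.4079, -0.2592, 0.2206]
tool_rot: [180.0, 0.1, 80.3]
force: [-1.0, -0.9, -0.2]
grip_width: 0.0521
grasp_force: 0.0
```

```bash
python3 - <<'E'
from h import *
o=get_obs();print(o['time_s'],o['tool_pos'],o['tool_rot']);print(shift([.45,-.18,.22]),turn([180,0,80]))
E
```

```text
1.2667 [ 0.40789658 -0.25917862  0.22059951] [1.79960791e+02 6.28446185e-02 8.03373943e+01]
[0.2837 0.0941 0.0018] [0.0002 0.0003 0.0019]
```

Emit:
servo_tool --series '[[[0.284,0.094,0,0,0,0,0.6],[0.284,0.094,0,0,0,0,0.6],[0.284,0.094,0,0,0,0,0.6],[0.284,0.094,0,0,0,0,0.6]]]'

```text
time_s: 1.6
tool_pos: [0.4505, -0.1803, 0.2204]
tool_rot: [180.0, -0.0, 80.3]
force: [0.7, -1.1, -1.3]
grip_width: 0.0524
grasp_force: 0.0
```

```bash
cat > m.py <<'E'
from h import *
def rect(P,n):
    if len(P)<8: print(n,len(P));return
    r=cv2.minAreaRect((P[:,:2]*1000).astype(np.float32)); print(n,len(P),np.round(r[0],0),np.round(r[1],0),round(r[2],1),'z',np.percentile(P[:,2],[5,50,95]).round(3))
E
python3 - <<'E'
from m import *
c=cam('wrist');save(c,'w1')
px,P=cloud(c);h=cv2.cvtColor(c['frame'],cv2.COLOR_RGB2HSV)[px[:,1],px[:,0]]
m=(P[:,2]>.033)&(P[:,2]<.045)&(P[:,0]>.38)&(P[:,0]<.55)&(P[:,1]>-.25)&(P[:,1]<-.05)
im=np.zeros((420,560),np.uint8); im[px[m,1],px[m,0]]=1
n,l,s,_=cv2.connectedComponentsWithStats(im); k=1+s[1:,4].argmax(); mm=m&(l[px[:,1],px[:,0]]==k); rect(P[mm],'grip')
m=(P[:,2]>.014)&(P[:,2]<.045)&(P[:,0]>.38)&(P[:,0]<.58)&(P[:,1]>-.27)&(P[:,1]<-.03)
rect(P[m],'dowel+tray')
E
```

```text
grip 1680 [ 481. -188.] [75. 30.] 82.4 z [0.036 0.038 0.039]
dowel+tray 4841 [ 471. -131.] [230. 181.] 79.4 z [0.015 0.026 0.039]
```

View pics/w1.png

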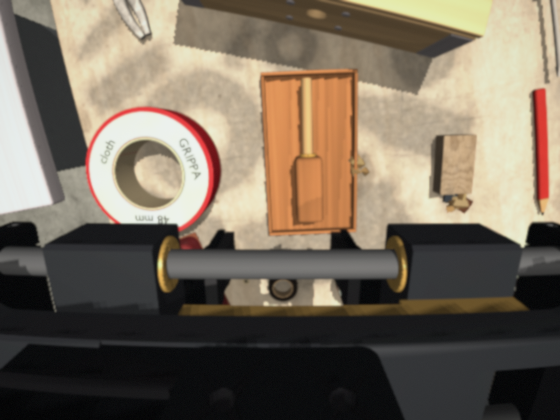

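```bash
python3 - <<'E'
from m import *
c=cam('wrist')
T=plane(c,[(264,72),(356,70),(352,232),(272,234)],.016);print(T[:,:2].round(3).tolist(),T.mean(0).round(3))
print('hole',plane(c,[(317,13)],.05).round(4),'tip',plane(c,[(305,80)],.021).round(4))
print(shift([.481,-.188,.10]),shift([.481,-.188,.012]),turn([180,0,82.4]))
E
```

```text
[[0.452, -0.056], [0.552, -0.071], [0.524, -0.256], [0.426, -0.242]] [ 0.488 -0.156  0.016]
hole [[ 0.5131 -0.0161  0.05  ]] tip [[ 0.4941 -0.0726  0.021 ]]
[0.0055 0.1085 0.4001] [0.0058 0.1087 0.6934] [-0.0001  0.0003 -0.0135]
```

Emit:
servo_tool --series '[[[0.0057,0.1087,0.13,0,0,-0.0125,0.6],[0.0057,0.1087,0.26,0,0,-0.0125,0.6],[0.0057,0.1087,0.39,0,0,-0.0125,0.6],[0.0057,0.1087,0.5,0,0,-0.0125,0.6],[0.0057,0.1087,0.6,0,0,-0.0125,0.6],[0.0057,0.1087,0.685,0,0,-0.0125,0.6],[0.0057,0.1087,0.685,0,0,-0.0125,0.6],[0.0057,0.1087,0.685,0,0,-0.0125,0.0],[0.0057,0.1087,0.685,0,0,-0.0125,0.0],[0.0057,0.1087,0.685,0,0,-0.0125,0.0],[0.0057,0.1087,0.685,0,0,-0.0125,0.0],[0.0057,0.1087,0.685,0,0,-0.0125,0.0]]]' --grip_force 40

```text
time_s: 2.7
tool_pos: [0.4828, -0.1868, 0.0164]
tool_rot: [179.8, 0.1, 82.3]
force: [-1.5, -0.3, 4.2]
grip_width: 0.0295
grasp_force: 40.0
```

```bash
python3 - <<'E'
from m import *
o=get_obs();print(o['time_s'],o['tool_pos'],o['tool_rot'],o['grip_width'],o['grasp_force'])
E
```

```text
2.7 [ 0.48283203 -0.18684092  0.01638727] [1.79846313e+02 9.45933765e-02 8.22988827e+01] 0.029450231245796446 40.00121838413179
```

```bash
python3 - <<'E'
from m import *
print(shift([.457,-.1675,.0454]),turn([180,0,69.7]))
E
```

```text
[ 0.0522 -0.0937 -0.097 ] [0.0009 0.0004 0.07  ]
```

Emit:
servo_tool --series '[[[0,0,-0.1,0,0,0,0],[0,0,-0.1,0,0,0,0],[0.052,-0.094,-0.1,0.0009,0,0.07,0],[0.052,-0.094,-0.1,0.0009,0,0.07,0],[0.052,-0.094,-0.1,0.0009,0,0.07,0],[0.052,-0.094,-0.1,0.0009,0,0.07,0]]]'

```text
time_s: 3.2
tool_pos: [0.4567, -0.1672, 0.0453]
tool_rot: [-180.0, 0.1, 69.9]
force: [-0.8, -0.4, -1.0]
grip_width: 0.0299
grasp_force: 40.0
```

```bash
python3 - <<'E'
from m import *
o=get_obs();print(o['tool_pos'],o['tool_rot'],o['grip_width'],o['force'])
c=cam('wrist');save(c,'w2')
px,P=cloud(c)
cv2.imwrite('pics/w2c.png',cv2.resize(c['frame'][0:240,160:440,::-1],None,fx=2.5,fy=2.5,interpolation=cv2.INTER_CUBIC))
E
```

```text
[ 0.45665432 -0.16715472  0.0453216 ] [-1.79966667e+02  6.20261245e-02  6.98897969e+01] 0.0298830854522843 [-0.791712   -0.39262256 -0.97830822]
```

View pics/w2c.png

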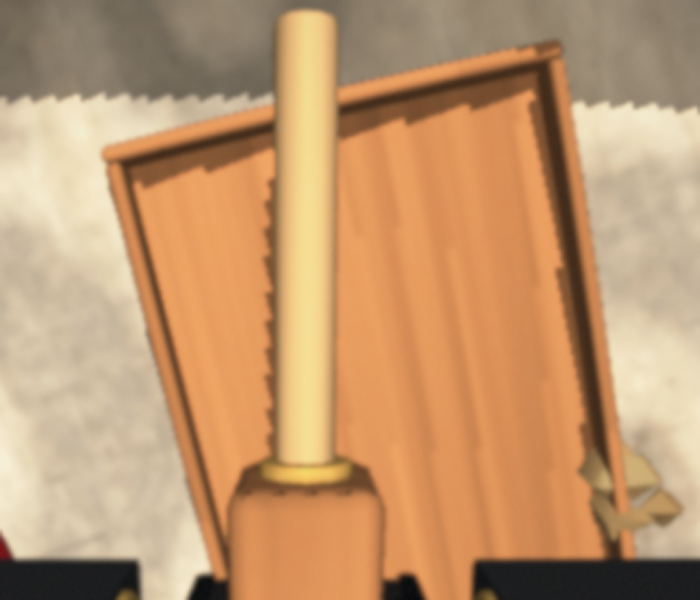

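```bash
python3 - <<'E'
from m import *
w=cv2.imread('pics/w1.png')[0:40,280:360]
S=cam('side');save(S,'side1');s=S['frame'][190:240,200:280,::-1]
a=cv2.resize(w,(800,400),interpolation=cv2.INTER_CUBIC)[:, :];b=cv2.resize(s,(480,300),interpolation=cv2.INTER_CUBIC)
im=np.zeros((600,800,3),np.uint8);im[:280]=cv2.resize(w,(560,280),interpolation=cv2.INTER_CUBIC).copy() if 0 else 0
im[:280,:560]=cv2.resize(w,(560,280),interpolation=cv2.INTER_CUBIC);im[290:590,:480]=b
cv2.imwrite('pics/cmp.png',im)
c=cam('wrist');print('tip',plane(c,[(282.9,6)],.05),plane(c,[(282.9,180)],.05)); o=get_obs();r=rot(o)
print((plane(c,[(282.9,6),(282.9,180)],.05)-o['tool_pos'])@r)
E
```

```text
tip [[ 0.49898889 -0.05382512  0.05      ]] [[ 0.47101764 -0.12979648  0.05      ]]
[[ 0.12103143  0.00047564 -0.00501828]
 [ 0.04007442  0.00045832 -0.00498937]]
```

View pics/cmp.png

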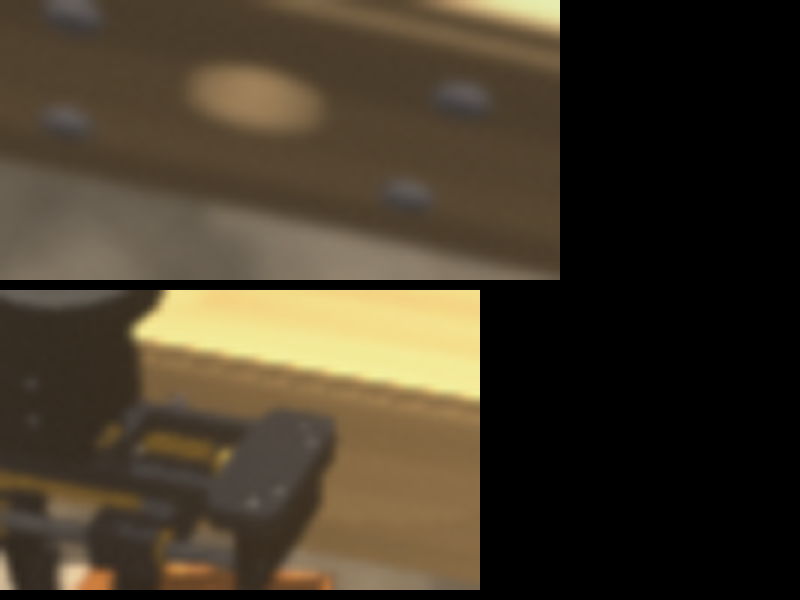

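```bash
python3 - <<'E'
from m import *
c=cam('wrist');M=np.array(c['mount']);T=np.eye(4);T[:3,:3]=R.from_euler('xyz',[180,0,80.35],degrees=True).as_matrix();T[:3,3]=[.4505,-.1803,.2204];T=T@M
c['origin']=T[:3,3];c['rotation']=T[:3,:3]
H=plane(c,[(316.5,14)],.05)[0];B=plane(c,[(280,22.9),(360,39.3)],0);d=(B[1]-B[0])[:2];print(H,B,np.degrees(np.arctan2(d[1],d[0]))+90)
dd=np.array([np.cos(np.radians(69.7)),np.sin(np.radians(69.7))]);n=np.array([-dd[1],dd[0]])
print('wall along',B[:,:2]@dd,H[:2]@dd,'lat hole',H[:2]@n,'boxcentre lat',np.array([.552,.088])@n)
o=get_obs();print('tool lat',np.array(o['tool_pos'][:2])@n, np.array(o['tool_pos'][:2])@dd)
E
```

```text
[ 0.51277071 -0.01408428  0.05      ] [[ 0.47861594 -0.00159652  0.        ]
 [ 0.56521491 -0.0333393   0.        ]] 69.86962849979165
wall along [0.16455158 0.16482464] 0.16468894751051705 lat hole -0.4858083167120145 boxcentre lat -0.48718435456732095
tool lat -0.486249385638252 0.0016255116032869686
```

Emit:
servo_tool --series '[[[0.06,0,0,0,0,0,0],[0.11,0,0,0,0,0,0],[0.15,0,0,0,0,0,0],[0.18,0,0,0,0,0,0],[0.2,0,0,0,0,0,0],[0.2,0,0,0,0,0,0]]]'

```text
time_s: 3.9
tool_pos: [0.4773, -0.1093, 0.0447]
tool_rot: [-179.9, -0.0, 69.8]
force: [-0.7, -0.4, -0.8]
grip_width: 0.0295
grasp_force: 40.0
```

Emit:
servo_tool --series '[[[0.02,0,0,0,0,0,0],[0.035,0,0,0,0,0,0],[0.045,0,0,0,0,0,0],[0.05,0,0,0,0,0,0],[0.055,0,0,0,0,0,0],[0.055,0,0,0,0,0,0]]]'

```text
time_s: 4.4
tool_pos: [0.482, -0.0965, 0.0446]
tool_rot: [-179.8, 0.1, 69.6]
force: [-1.6, -5.4, -0.3]
grip_width: 0.0298
grasp_force: 40.0
```

Emit:
servo_tool --series '[[[0.008,0,0,0,0,0,0],[0.014,0,0,0,0,0,0],[0.014,0,0,0,0,0,0],[0.014,0,0,0,0,0,0]]]'

```text
time_s: 4.73
tool_pos: [0.4833, -0.0929, 0.0446]
tool_rot: [-179.8, 0.1, 69.6]
force: [-2.6, -7.4, -0.1]
grip_width: 0.0293
grasp_force: 40.0
```

```bash
python3 - <<'E'
from m import *
C=cam('scene');px,P=cloud(C);m=(P[:,2]>.11)&(P[:,2]<.35)&(P[:,0]>.42)&(P[:,0]<.8)&(P[:,1]>-.02)&(P[:,1]<.3);print(m.sum(),P[m].max(0) if m.sum() else 0, get_obs()['tool_pos'])
E
```

```text
4646 [0.71173283 0.1990744  0.16623911] [ 0.48327738 -0.09303038  0.04457394]
```

Emit:
servo_tool --series '[[[-0.08,0,0,0,0,0,0],[-0.18,0,0,0,0,0,0],[-0.28,0,0,0,0,0,0],[-0.28,0,0,0,0,0,0],[-0.28,0,0,0,0,0,0]]]'

```text
time_s: 5.2
tool_pos: [0.4544, -0.171, 0.0446]
tool_rot: [-179.9, -0.0, 69.5]
force: [-0.1, 0.6, -1.8]
grip_width: 0.0298
grasp_force: 40.0
```

```bash
python3 - <<'E'
from m import *
print(get_obs()['tool_pos'],get_obs()['force']);print(shift([.4828,-.1868,.0455]),shift([.4828,-.1868,.0175]),turn([180,0,82.3]))
E
```

```text
[ 0.45440986 -0.17096124  0.04460796] [-0.11727995  0.63671947 -1.80016693]
[-0.0163  0.1071 -0.0033] [-0.0163  0.1074  0.0901] [-0.0008 -0.0002 -0.0712]
```

Emit:
servo_tool --series '[[[-0.016,0.107,-0.003,0,0,-0.071,0],[-0.016,0.107,-0.003,0,0,-0.071,0],[-0.016,0.107,-0.003,0,0,-0.071,0],[-0.016,0.107,0.05,0,0,-0.071,0],[-0.016,0.107,0.088,0,0,-0.071,0],[-0.016,0.107,0.09,0,0,-0.071,0],[-0.016,0.107,0.09,0,0,-0.071,0.6],[-0.016,0.107,0.09,0,0,-0.071,0.6],[-0.016,0.107,0.09,0,0,-0.071,0.6]]]' --grip_force 40

```text
time_s: 5.95
tool_pos: [0.4831, -0.1852, 0.0179]
tool_rot: [-179.8, -0.0, 82.5]
force: [-0.2, 0.4, 1.2]
grip_width: 0.0428
grasp_force: 0.0
```

Emit:
servo_tool --series '[[[0,0,-0.1,0,0,0,0.6],[-0.05,0,-0.23,0,0,0,0.6],[-0.18,0,-0.35,0,0,0,0.6],[-0.3,0,-0.45,0,0,0,0.6],[-0.35,0,-0.55,0,0,0,0.6],[-0.35,0,-0.65,0,0,0,0.6],[-0.35,0,-0.65,0,0,0,0.6]]]'

```text
time_s: 6.53
tool_pos: [0.4725, -0.2942, 0.2207]
tool_rot: [179.5, 0.4, 82.2]
force: [1.0, 0.0, 0.1]
grip_width: 0.052
grasp_force: 0.0
```

```bash
python3 - <<'E'
from m import *
c=cam('wrist');save(c,'w3');px,P=cloud(c)
m=(P[:,2]>.033)&(P[:,2]<.045)&(P[:,0]>.38)&(P[:,0]<.55)&(P[:,1]>-.25)&(P[:,1]<-.05);rect(P[m],'grip')
for n in('side','wrist','scene'):
    c=cam(n);px,P=cloud(c)
    for nm,z0,z1,x,y in(('tin',.02,.045,.53,-.31),('roll',.012,.03,.632,-.297),('block',.012,.03,.66,-.197)):
        m=(P[:,2]>z0)&(P[:,2]<z1)&(np.hypot(P[:,0]-x,P[:,1]-y)<.07)
        im=np.zeros((420,560),np.uint8); im[px[m,1],px[m,0]]=1
        k,l,s,_=cv2.connectedComponentsWithStats(im)
        if k<2: print(n,nm,'none');continue
        rect(P[m&(l[px[:,1],px[:,0]]==1+s[1:,4].argmax())],n+' '+nm)
    m=(P[:,2]>.11)&(P[:,2]<.35)&(P[:,0]>.42)&(P[:,0]<.8)&(P[:,1]>.05)&(P[:,1]<.3);print('lid',m.sum(),P[m].max(0) if m.sum() else 0)
E
```

```text
grip 2198 [ 436. -174.] [ 76. 136.] 74.8 z [0.035 0.038 0.04 ]
side tin 585 [ 530. -326.] [63. 63.] 31.1 z [0.023 0.035 0.038]
side roll 300 [ 631. -294.] [58. 56.] 51.7 z [0.013 0.019 0.022]
side block 391 [ 658. -201.] [94. 40.] 83.1 z [0.014 0.022 0.025]
lid 6036 [0.73458081 0.26313785 0.30956968]
wrist tin 2290 [ 528. -321.] [61. 60.] 1.4 z [0.03  0.035 0.036]
wrist roll 1325 [ 630. -293.] [56. 56.] 69.9 z [0.014 0.019 0.02 ]
wrist block 2594 [ 659. -191.] [71. 42.] 82.6 z [0.017 0.022 0.024]
lid 0 0
scene tin 399 [ 530. -323.] [62. 65.] 59.3 z [0.025 0.033 0.037]
scene roll none
scene block none
lid 1598 [0.73829593 0.26694733 0.30825155]
```

View pics/w3.png

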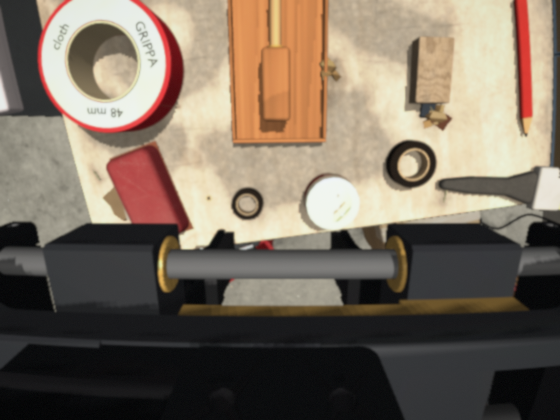

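```bash
cat > b.py <<'E'
from m import *
dd=np.array([np.cos(np.radians(69.8)),np.sin(np.radians(69.8))]);C0=np.array([.5516,.0889])
def box(x,y,z): return [*(C0+x*dd+y*np.array([-dd[1],dd[0]])),z]
E
python3 - <<'E'
from b import *
print(get_obs()['tool_pos'],shift([.5285,-.322,.012]),turn([180,0,82]))
for p in((-.015,.08),(-.015,0),(-.015,-.08)): print(box(*p,.2))
E
```

```text
[ 0.46948014 -0.28868624  0.21167331] [-0.0852  0.2123  0.6646] [-0.0013 -0.0003  0.003 ]
[np.float64(0.4713410851942575), np.float64(0.10244646057848945), 0.2]
[np.float64(0.546420527015022), np.float64(0.07482260465860667), 0.2]
[np.float64(0.6214999688357865), np.float64(0.047198748738723886), 0.2]
```

Emit:
servo_tool --series '[[[-0.085,0.212,0.12,0,0,0.003,1],[-0.085,0.212,0.25,0,0,0.003,1],[-0.085,0.212,0.38,0,0,0.003,1],[-0.085,0.212,0.5,0,0,0.003,1],[-0.085,0.212,0.6,0,0,0.003,1],[-0.085,0.212,0.664,0,0,0.003,1],[-0.085,0.212,0.664,0,0,0.003,1],[-0.085,0.212,0.664,0,0,0.003,0],[-0.085,0.212,0.664,0,0,0.003,0],[-0.085,0.212,0.664,0,0,0.003,0],[-0.085,0.212,0.664,0,0,0.003,0]]]' --grip_force 25

```text
time_s: 7.65
tool_pos: [0.5306, -0.3239, 0.0155]
tool_rot: [180.0, 0.1, 82.0]
force: [0.2, 0.2, 0.9]
grip_width: 0.0676
grasp_force: 0.0
```

```bash
python3 - <<'E'
from b import *
print(get_obs()['tool_pos'],get_obs()['grip_width'],shift(box(-.015,.08,.2)),shift(box(-.015,.08,.021)),turn([180,0,69.8]))
E
```

```text
[ 0.53055611 -0.32387209  0.01549799] 0.0675843878322396 [ 1.3785 -0.3939 -0.6175] [ 1.3794 -0.3943 -0.0208] [0.0003 0.0005 0.0675]
```

Emit:
servo_tool --series '[[[0,0,0,0,0,0,0],[0,0,0,0,0,0,0],[0,0,0,0,0,0,0],[0,0,0,0,0,0,0],[0,0,-0.1,0,0,0,0],[0,0,-0.22,0,0,0,0],[0,0,-0.35,0,0,0,0],[0,0,-0.48,0,0,0,0],[0,0,-0.62,0,0,0,0],[0,0,-0.62,0,0,0,0]]]'

```text
time_s: 8.48
tool_pos: [0.534, -0.3252, 0.2093]
tool_rot: [179.4, 0.4, 81.9]
force: [1.7, -1.3, 0.4]
grip_width: 0.0624
grasp_force: 25.0
```

Emit:
servo_tool --series '[[[0.14,-0.04,0,0,0,0.0675,0],[0.28,-0.08,0,0,0,0.0675,0],[0.42,-0.12,0,0,0,0.0675,0],[0.56,-0.16,0,0,0,0.0675,0],[0.7,-0.2,0,0,0,0.0675,0],[0.84,-0.24,0,0,0,0.0675,0],[0.98,-0.28,0,0,0,0.0675,0],[0.98,-0.28,0,0,0,0.0675,0],[0.98,-0.28,0,0,0,0.0675,0]]]'

```text
time_s: 9.23
tool_pos: [0.4871, -0.015, 0.1999]
tool_rot: [-179.9, -0.0, 70.3]
force: [0.2, -0.1, -0.2]
grip_width: 0.0622
grasp_force: 25.0
```

```bash
python3 - <<'E'
from b import *
print(get_obs()['tool_pos'],get_obs()['grip_width'],shift(box(-.015,.08,.2)),shift(box(-.015,.08,.021)),turn([180,0,69.8]))
E
```

```text
[ 0.48708547 -0.01502241  0.19993841] 0.06220980581061101 [ 3.509e-01 -1.815e-01  2.000e-04] [ 0.3508 -0.1804  0.5968] [-0.0006 -0.      0.0027]
```

Emit:
servo_tool --series '[[[0.12,-0.06,0,0,0,0,0],[0.24,-0.12,0,0,0,0,0],[0.351,-0.18,0,0,0,0.003,0],[0.351,-0.18,0.05,0,0,0.003,0],[0.351,-0.18,0.18,0,0,0.003,0],[0.351,-0.18,0.31,0,0,0.003,0],[0.351,-0.18,0.43,0,0,0.003,0],[0.351,-0.18,0.53,0,0,0.003,0],[0.351,-0.18,0.59,0,0,0.003,0],[0.351,-0.18,0.59,0,0,0.003,0]]]'

```text
time_s: 10.07
tool_pos: [0.4712, 0.0956, 0.0194]
tool_rot: [-179.6, 0.1, 69.2]
force: [-0.1, -0.5, -1.1]
grip_width: 0.0622
grasp_force: 25.0
```

Emit:
servo_tool --series '[[[0,0,0,0,0,0,0.82],[0,0,0,0,0,0,0.82],[0,0,0,0,0,0,0.82],[0,0,0,0,0,0,0.82],[0,0,-0.1,0,0,0,0.82],[0,0,-0.22,0,0,0,0.82],[0,0,-0.35,0,0,0,0.82],[0,0,-0.48,0,0,0,0.82],[0,0,-0.62,0,0,0,0.82],[0,0,-0.62,0,0,0,0.82]]]'

```text
time_s: 10.9
tool_pos: [0.478, 0.0984, 0.2174]
tool_rot: [179.3, -0.3, 69.3]
force: [1.2, 0.2, 0.0]
grip_width: 0.0712
grasp_force: 0.0
```

```bash
python3 - <<'E'
from b import *
c=cam('wrist');px,P=cloud(c)
d=np.hypot(P[:,0]-.471,P[:,1]-.1);m=(P[:,2]>.03)&(P[:,2]<.05)&(d<.05);rect(P[m],'tin')
print(get_obs()['tool_pos'],shift([.63,-.293,.2]),turn([180,0,82]))
E
```

```text
tin 2925 [469.  92.] [73. 64.] 67.0 z [0.036 0.041 0.046]
[0.47654201 0.09779269 0.21395529] [-1.0372  0.9393  0.0511] [ 0.0025 -0.0005 -0.0708]
```

Emit:
servo_tool --series '[[[-0.98,0.92,0.04,0.002,0,-0.07,1],[-0.98,0.92,0.04,0.002,0,-0.07,1],[-0.98,0.92,0.04,0.002,0,-0.07,1],[-0.98,0.92,0.04,0.002,0,-0.07,1],[-0.98,0.92,0.04,0.002,0,-0.07,1],[-0.98,0.92,0.04,0.002,0,-0.07,1],[-0.98,0.92,0.04,0.002,0,-0.07,1],[-0.98,0.92,0.04,0.002,0,-0.07,1],[-0.98,0.92,0.04,0.002,0,-0.07,1],[-0.98,0.92,0.04,0.002,0,-0.07,1],[-0.98,0.92,0.04,0.002,0,-0.07,1],[-0.98,0.92,0.04,0.002,0,-0.07,1]]]'

```text
time_s: 11.95
tool_pos: [0.6264, -0.2778, 0.1938]
tool_rot: [-179.3, -0.1, 81.7]
force: [-0.0, 0.8, 0.4]
grip_width: 0.0872
grasp_force: 0.0
```

```bash
cat > items.py <<'E'
from b import *
c=cam('side');px,P=cloud(c)
for nm,z0,z1,x,y in(('roll',.012,.03,.632,-.297),('block',.012,.03,.66,-.197)):
    m=(P[:,2]>z0)&(P[:,2]<z1)&(np.hypot(P[:,0]-x,P[:,1]-y)<.09)
    im=np.zeros((420,560),np.uint8); im[px[m,1],px[m,0]]=1
    k,l,s,_=cv2.connectedComponentsWithStats(im)
    if k<2: print(nm,'none');continue
    rect(P[m&(l[px[:,1],px[:,0]]==1+s[1:,4].argmax())],nm)
E
python3 - <<'E'
from items import *
o=get_obs();print(o['tool_pos'],o['tool_rot'],shift([.630,-.2935,.004]),turn([180,0,82]))
E
```

```text
roll 305 [ 631. -295.] [59. 54.] 75.1 z [0.013 0.019 0.021]
block 393 [ 658. -201.] [92. 40.] 83.0 z [0.014 0.022 0.025]
[ 0.6267977  -0.27529583  0.19457085] [-1.79376212e+02 -1.42759650e-01  8.18297270e+01] [-0.0601  0.0261  0.6348] [-0.0035 -0.0008 -0.0009]
```

```bash
python3 - <<'E'
from b import *
print(turn([180,0,107]))
E
```

```text
[-0.0032 -0.0015 -0.1398]
```

Emit:
servo_tool --series '[[[-0.06,0.026,0.05,-0.0032,-0.0015,-0.14,1],[-0.06,0.026,0.1,-0.0032,-0.0015,-0.14,1],[-0.06,0.026,0.15,-0.0032,-0.0015,-0.14,1],[-0.06,0.026,0.26,-0.0032,-0.0015,-0.14,1],[-0.06,0.026,0.38,-0.0032,-0.0015,-0.14,1],[-0.06,0.026,0.49,-0.0032,-0.0015,-0.14,1],[-0.06,0.026,0.56,-0.0032,-0.0015,-0.14,1],[-0.06,0.026,0.6,-0.0032,-0.0015,-0.14,1],[-0.06,0.026,0.6,-0.0032,-0.0015,-0.14,1]]]' --grip_force 20

```text
time_s: 12.75
tool_pos: [0.6289, -0.2915, 0.013]
tool_rot: [-179.8, -0.1, 107.2]
force: [-0.4, 0.5, -0.5]
grip_width: 0.087
grasp_force: 0.0
```

```bash
python3 - <<'E'
from items import *
o=get_obs();print(o['tool_pos'],o['tool_rot'],shift([.630,-.2935,.004]))
E
```

```text
roll 304 [ 631. -295.] [58. 55.] 71.2 z [0.013 0.019 0.022]
block 97 [ 668. -249.] [28. 71.] 29.6 z [0.013 0.016 0.026]
[ 0.63044812 -0.29235708  0.01540485] [-1.79995283e+02  3.00142090e-02  1.07175544e+02] [-0.0032 -0.0025  0.038 ]
```

Emit:
servo_tool --series '[[[-0.004,0,0.033,0,0,0,1],[-0.004,0,0.033,0,0,0,1],[-0.004,0,0.033,0,0,0,0],[-0.004,0,0.033,0,0,0,0],[-0.004,0,0.033,0,0,0,0],[-0.004,0,0.033,0,0,0,0],[-0.004,0,0.033,0,0,0,0],[-0.004,0,0.033,0,0,0,0],[-0.004,0,0.033,0,0,0,0],[-0.004,0,0.033,0,0,0,0],[-0.004,0,0.033,0,0,0,0]]]'

```text
time_s: 13.72
tool_pos: [0.6313, -0.2954, 0.0062]
tool_rot: [179.9, 0.1, 107.1]
force: [0.3, 0.6, 1.6]
grip_width: 0.055
grasp_force: 20.0
```

Emit:
servo_tool --series '[[[0,0,-0.1,0,0,0,0],[0,0,-0.22,0,0,0,0],[0,0,-0.35,0,0,0,0],[0,0,-0.48,0,0,0,0],[0,0,-0.62,0,0,0,0],[0,0,-0.64,0,0,0,0],[0,0,-0.64,0,0,0.1,0],[0,0,-0.64,0,0,0.2,0],[0,0,-0.64,0,0,0.206,0],[0,0,-0.64,0,0,0.206,0],[0,0,-0.64,0,0,0.206,0],[0,0,-0.64,0,0,0.206,0]]]'

```text
time_s: 14.72
tool_pos: [0.6309, -0.2948, 0.1975]
tool_rot: [179.9, 0.1, 69.8]
force: [-0.1, -0.0, -1.0]
grip_width: 0.0547
grasp_force: 20.0
```

```bash
python3 - <<'E'
from b import *
o=get_obs();print(o['tool_pos'],o['tool_rot'],o['grip_width'],shift(box(-.015,0,.2)),turn([180,0,69.8]))
E
```

```text
[ 0.63092409 -0.29478211  0.19751804] [1.79904708e+02 7.10981389e-02 6.97773711e+01] 0.05468644002461149 [ 1.0587 -0.6902 -0.0107] [ 0.0005  0.0004 -0.0001]
```

Emit:
servo_tool --series '[[[0.99,-0.65,0,0,0,0,0],[0.99,-0.65,0,0,0,0,0],[0.99,-0.65,0,0,0,0,0],[0.99,-0.65,0,0,0,0,0],[0.99,-0.65,0,0,0,0,0],[0.99,-0.65,0,0,0,0,0],[0.99,-0.65,0,0,0,0,0],[0.99,-0.65,0,0,0,0,0],[0.99,-0.65,0,0,0,0,0],[0.99,-0.65,0,0,0,0,0],[0.99,-0.65,0,0,0,0,0]]]'

```text
time_s: 15.63
tool_pos: [0.549, 0.0527, 0.1974]
tool_rot: [179.8, 0.1, 70.4]
force: [-0.2, -0.2, -0.9]
grip_width: 0.0553
grasp_force: 20.0
```

```bash
python3 - <<'E'
from b import *
o=get_obs();print(o['tool_pos'],o['tool_rot'],o['grip_width'],shift(box(-.015,-.01,.014)))
E
```

```text
[0.5490064  0.05272885 0.19736083] [1.79845782e+02 8.44133701e-02 7.03506028e+01] 0.055255054036802816 [ 0.067  -0.0012  0.6111]
```

Emit:
servo_tool --series '[[[0.067,0,0.12,0,0,0,0],[0.067,0,0.25,0,0,0,0],[0.067,0,0.38,0,0,0,0],[0.067,0,0.5,0,0,0,0],[0.067,0,0.58,0,0,0,0],[0.067,0,0.6,0,0,0,0],[0.067,0,0.6,0,0,0,0],[0.067,0,0.6,0,0,0,0.73],[0.067,0,0.6,0,0,0,0.73],[0.067,0,0.6,0,0,0,0.73],[0.067,0,0.6,0,0,0,0.73],[0.067,0,0.6,0,0,0,0.73]]]'

```text
time_s: 16.63
tool_pos: [0.5574, 0.0694, 0.0184]
tool_rot: [179.8, 0.0, 70.0]
force: [0.1, -0.1, -0.4]
grip_width: 0.0633
grasp_force: 0.0
```

Emit:
servo_tool --series '[[[0,0,-0.1,0,0,0,0.73],[0,0,-0.22,0,0,0,0.73],[0,0,-0.35,0,0,0,0.73],[0,0,-0.48,0,0,0,0.73],[0,0,-0.62,0,0,0,0.73],[0,0,-0.62,0,0,0,0.73],[0,0,-0.62,0,0,0,0.73]]]'

```text
time_s: 17.22
tool_pos: [0.5582, 0.0702, 0.2068]
tool_rot: [179.5, -0.0, 70.0]
force: [-0.4, 0.1, -1.0]
grip_width: 0.0633
grasp_force: 0.0
```

```bash
python3 - <<'E'
from items import *
o=get_obs();print(o['tool_pos'],o['tool_rot'],o['grip_width'],shift([.659,-.191,.15]),turn([180,0,82.7]))
c=cam('wrist');save(c,'w4');px,P=cloud(c)
m=(P[:,2]>.016)&(P[:,2]<.03)&(np.hypot(P[:,0]-.556,P[:,1]-.071)<.06);rect(P[m],'roll')
E
```

```text
roll 166 [ 655. -231.] [42. 38.] 84.8 z [0.013 0.02  0.025]
block 392 [ 658. -203.] [96. 40.] 83.0 z [0.014 0.022 0.025]
[0.55678283 0.06982856 0.20438394] [1.79733427e+02 4.46560919e-02 6.99921752e+01] 0.06346659022455607 [-0.7002  0.6168  0.1847] [ 0.0014  0.0004 -0.0706]
roll 1683 [541.  61.] [80. 89.] 84.5 z [0.019 0.025 0.027]
```

View pics/w4.png

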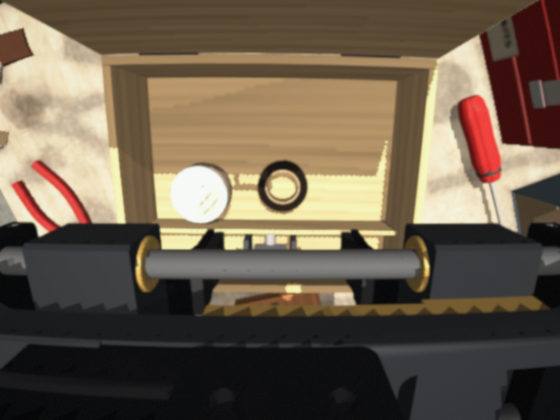

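Emit:
servo_tool --series '[[[-0.7,0.617,0.18,0.0014,0,-0.0706,0.8],[-0.7,0.617,0.18,0.0014,0,-0.0706,0.8],[-0.7,0.617,0.18,0.0014,0,-0.0706,0.8],[-0.7,0.617,0.18,0.0014,0,-0.0706,0.8],[-0.7,0.617,0.18,0.0014,0,-0.0706,0.8],[-0.7,0.617,0.18,0.0014,0,-0.0706,0.8],[-0.7,0.617,0.18,0.0014,0,-0.0706,0.8],[-0.7,0.617,0.18,0.0014,0,-0.0706,0.8],[-0.7,0.617,0.18,0.0014,0,-0.0706,0.8]]]'

```text
time_s: 18.07
tool_pos: [0.6565, -0.194, 0.1457]
tool_rot: [-179.5, 0.0, 82.4]
force: [-0.1, 0.6, -0.4]
grip_width: 0.0692
grasp_force: 0.0
```

```bash
python3 - <<'E'
from b import *
o=get_obs();print(o['tool_pos'],o['tool_rot'])
c=cam('wrist');px,P=cloud(c)
m=(P[:,2]>.017)&(P[:,2]<.03)&(np.hypot(P[:,0]-.659,P[:,1]+.191)<.06)
im=np.zeros((420,560),np.uint8); im[px[m,1],px[m,0]]=1
k,l,s,_=cv2.connectedComponentsWithStats(im); rect(P[m&(l[px[:,1],px[:,0]]==1+s[1:,4].argmax())],'block')
print(shift([.659,-.191,.009]),turn([180,0,82.7]))
E
```

```text
[ 0.65651698 -0.19400534  0.14572373] [-1.79512058e+02  1.73636148e-02  8.24209163e+01]
block 3153 [ 659. -190.] [70. 40.] 82.4 z [0.021 0.022 0.024]
[4.000e-04 9.700e-03 4.597e-01] [-0.0023 -0.0003 -0.0004]
```

Emit:
servo_tool --series '[[[0.006,0.01,0.12,-0.0015,0,0,0.8],[0.006,0.01,0.25,-0.0015,0,0,0.8],[0.006,0.01,0.36,-0.0015,0,0,0.8],[0.006,0.01,0.43,-0.0015,0,0,0.8],[0.006,0.01,0.455,-0.0015,0,0,0.8],[0.006,0.01,0.455,-0.0015,0,0,0.8],[0.006,0.01,0.455,-0.0015,0,0,0],[0.006,0.01,0.455,-0.0015,0,0,0],[0.006,0.01,0.455,-0.0015,0,0,0],[0.006,0.01,0.455,-0.0015,0,0,0],[0.006,0.01,0.455,-0.0015,0,0,0],[0.006,0.01,0.455,-0.0015,0,0,0]]]' --grip_force 25

```text
time_s: 19.12
tool_pos: [0.6616, -0.1899, 0.0142]
tool_rot: [179.8, 0.1, 82.7]
force: [-0.5, 1.1, 2.2]
grip_width: 0.0397
grasp_force: 25.0
```

Emit:
servo_tool --series '[[[0,0,0,0,0,0,0],[0,0,0,0,0,0,0],[0,0,0,0,0,0,0],[0,0,-0.1,0,0,0,0],[0,0,-0.22,0,0,0,0],[0,0,-0.35,0,0,0,0],[0,0,-0.48,0,0,0.05,0],[0,0,-0.62,0,0,0.07,0],[0,0,-0.64,0,0,0.07,0],[0,0,-0.64,0,0,0.07,0],[0,0,-0.64,0,0,0.07,0]]]'

```text
time_s: 20.03
tool_pos: [0.6607, -0.1894, 0.2048]
tool_rot: [179.9, 0.0, 70.1]
force: [0.5, 0.5, -1.2]
grip_width: 0.0396
grasp_force: 25.0
```

```bash
python3 - <<'E'
from b import *
o=get_obs();print(o['tool_pos'],o['tool_rot'],o['grip_width'],shift(box(-.01,-.085,.2)),turn([180,0,69.8]))
E
```

```text
[ 0.6607221  -0.18943436  0.20481894] [1.79875761e+02 4.71451339e-02 7.01378946e+01] 0.03958874800802557 [ 0.714  -0.3742  0.0147] [0.0007 0.0003 0.0019]
```

Emit:
servo_tool --series '[[[0.714,-0.374,0,0,0,0,0],[0.714,-0.374,0,0,0,0,0],[0.714,-0.374,0,0,0,0,0],[0.714,-0.374,0,0,0,0,0],[0.714,-0.374,0,0,0,0,0],[0.714,-0.374,0,0,0,0,0],[0.714,-0.374,0,0,0,0,0],[0.714,-0.374,0,0,0,0,0],[0.714,-0.374,0,0,0,0,0]]]'

```text
time_s: 20.78
tool_pos: [0.6274, 0.049, 0.2025]
tool_rot: [-180.0, 0.2, 70.1]
force: [0.5, -0.2, -1.5]
grip_width: 0.0394
grasp_force: 25.0
```

```bash
python3 - <<'E'
from b import *
o=get_obs();print(o['tool_pos'],o['tool_rot'],o['grip_width'],shift(box(-.01,-.085,.023)),turn([180,0,69.8]))
E
```

```text
[0.62739242 0.04900601 0.20254689] [-1.79958046e+02  1.62533249e-01  7.01015123e+01] 0.03938943447332622 [0.0059 0.0008 0.5985] [-0.0002  0.0009  0.0017]
```

Emit:
servo_tool --series '[[[0,0,0.12,0,0,0,0],[0,0,0.25,0,0,0,0],[0,0,0.38,0,0,0,0],[0,0,0.5,0,0,0,0],[0,0,0.57,0,0,0,0],[0,0,0.59,0,0,0,0],[0,0,0.59,0,0,0,0],[0,0,0.59,0,0,0,0.58],[0,0,0.59,0,0,0,0.58],[0,0,0.59,0,0,0,0.58],[0,0,0.59,0,0,0,0.58],[0,0,0.59,0,0,0,0.58]]]'

```text
time_s: 21.78
tool_pos: [0.6294, 0.05, 0.0292]
tool_rot: [179.8, 0.0, 70.1]
force: [-0.9, 1.0, -0.5]
grip_width: 0.0503
grasp_force: 0.0
```

Emit:
servo_tool --series '[[[0,0,-0.1,0,0,0,0.58],[0,0,-0.22,0,0,0,0.58],[0,0,-0.35,0,0,0,0.58],[0,0,-0.48,0,0,0,0.58],[-0.1,0,-0.6,0,0,0,0.4],[-0.23,0,-0.6,0,0,0,0.2],[-0.3,0,-0.6,0,0,0,0],[-0.3,0,-0.6,0,0,0,0],[-0.3,0,-0.6,0,0,0,0]]]'

```text
time_s: 22.53
tool_pos: [0.5975, -0.0365, 0.2087]
tool_rot: [179.8, 0.1, 69.9]
force: [0.1, 0.7, 0.3]
grip_width: 0.025
grasp_force: 0.0
```

```bash
python3 - <<'E'
from b import *
o=get_obs();print(o['tool_pos'],o['tool_rot'],o['grip_width'])
c=cam('wrist');save(c,'w5')
C=cam('scene');px,P=cloud(C);m=(P[:,2]>.1)&(P[:,2]<.35)&(P[:,0]>.42)&(P[:,0]<.8)&(P[:,1]>.1)&(P[:,1]<.35)
Q=P[m];B=np.c_[(Q[:,:2]-C0)@dd,(Q[:,:2]-C0)@[-dd[1],dd[0]],Q[:,2]]
for z in(.12,.2,.28): s=B[abs(B[:,2]-z)<.012]; print(z,len(s),s[:,0].min(),np.median(s[:,0]),s[:,0].max())
E
```

```text
[ 0.5974747  -0.03651784  0.20868936] [1.79794556e+02 7.01320569e-02 6.98817363e+01] 0.024954905637203515
0.12 135 0.10982317218286998 0.11232996120682404 0.11949727998279505
0.2 151 0.11735311388979455 0.12026791228769618 0.12716284419826204
0.28 232 0.1029851261613286 0.12612193866246413 0.1352429088955659
```

View pics/w5.png

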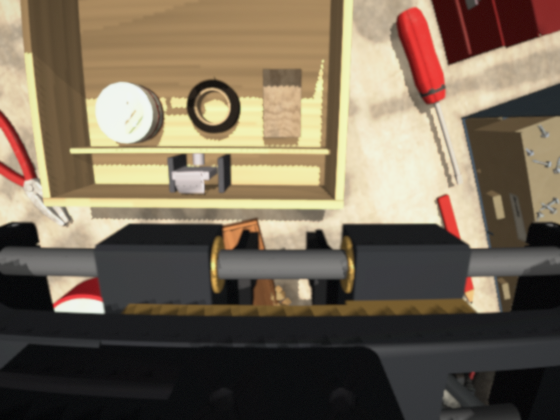

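```bash
python3 - <<'E'
from b import *
o=get_obs();p=o['tool_pos'];print((p[:2]-C0)@dd,(p[:2]-C0)@[-dd[1],dd[0]],p[2])
print(shift(box(.172,0,.36)),shift(box(.172,0,.255)),turn([180,0,69.8]))
E
```

```text
-0.09859227074480931 -0.08541454824093925 0.2082232012547234
[ 0.904  -0.2777 -0.5063] [ 0.9038 -0.2786 -0.1563] [ 0.0008 -0.0001  0.002 ]
```

Emit:
servo_tool --series '[[[0,0,-0.13,0,0,0,0],[0,0,-0.26,0,0,0,0],[0,0,-0.39,0,0,0,0],[0,-0.1,-0.51,0,0,0,0],[0.1,-0.19,-0.51,0,0,0,0],[0.2,-0.28,-0.51,0,0,0,0],[0.33,-0.28,-0.51,0,0,0,0],[0.46,-0.28,-0.51,0,0,0,0],[0.59,-0.28,-0.51,0,0,0,0],[0.72,-0.28,-0.51,0,0,0,0],[0.83,-0.28,-0.51,0,0,0,0],[0.9,-0.28,-0.51,0,0,0,0]]]'

```text
time_s: 23.63
tool_pos: [0.6092, 0.2547, 0.3596]
tool_rot: [-179.9, -0.1, 70.5]
force: [-0.2, 0.3, -0.6]
grip_width: 0.0007
grasp_force: 0.0
```

Emit:
servo_tool --series '[[[0,0,0,0,0,0,0],[0,0,0,0,0,0,0]]]'

```text
time_s: 23.8
tool_pos: [0.6091, 0.2518, 0.3596]
tool_rot: [-180.0, 0.0, 70.4]
force: [0.1, -0.4, -0.2]
grip_width: 0.0002
grasp_force: 0.0
```

```bash
cat > bp.py <<'E'
from b import *
o=get_obs();p=o['tool_pos'];print('box',((p[:2]-C0)@dd).round(4),((p[:2]-C0)@[-dd[1],dd[0]]).round(4),p[2].round(4),o['tool_rot'].round(1),'F',o['force'].round(1))
hx,r=.104,.18
E
python3 - <<'E'
from bp import *
for t in np.radians([95,85,75,65,55,45,35,25,15,8]):
    print(round(np.degrees(t)),round((hx-r*np.cos(t)+.019*np.sin(t)),3),round(.086+r*np.sin(t)+.009*np.cos(t),3))
E
```

```text
box 0.1727 0.0022 0.3596 [-180.     0.    70.4] F [ 0.1 -0.4 -0.2]
95 0.139 0.265
85 0.107 0.266
75 0.076 0.262
65 0.045 0.253
55 0.016 0.239
45 -0.01 0.22
35 -0.033 0.197
25 -0.051 0.17
15 -0.065 0.141
8 -0.072 0.12
```

Emit:
servo_tool --series '[[[0,0,0.12,0,0,0,0],[0,0,0.24,0,0,0,0],[0,0,0.315,0,0,0,0],[0,0,0.315,0,0,0,0],[-0.06,0,0.315,0,0,0,0],[-0.112,0,0.315,0,0,0,0],[-0.165,0,0.313,0,0,0,0],[-0.219,0,0.312,0,0,0,0],[-0.27,0,0.317,0,0,0,0],[-0.322,0,0.325,0,0,0,0]]]'

```text
time_s: 24.63
tool_pos: [0.5779, 0.1584, 0.2658]
tool_rot: [179.7, -0.2, 70.1]
force: [1.1, 3.4, -0.9]
grip_width: 0.0003
grasp_force: 1.4
```

```bash
python3 - <<'E'
from bp import *
C=cam('scene');px,P=cloud(C);Q=P[(P[:,2]>.1)&(P[:,2]<.35)&(P[:,0]>.42)&(P[:,0]<.8)&(P[:,1]>-.0)&(P[:,1]<.35)]
B=np.c_[(Q[:,:2]-C0)@dd,(Q[:,:2]-C0)@[-dd[1],dd[0]],Q[:,2]];B=B[(B[:,1]<-.1)]
for z in(.12,.2,.28): s=B[abs(B[:,2]-z)<.012]; print(z,len(s),np.median(s[:,0]) if len(s) else'')
E
```

```text
box 0.0743 -0.0007 0.2658 [179.7  -0.2  70.1] F [ 1.1  3.4 -0.9]
0.12 79 0.10470871405494171
0.2 83 0.08033177695809622
0.28 96 0.055661042567896474
```

Emit:
servo_tool --series '[[[-0.052,0,0.013,0,0,0,0],[-0.103,0,0.03,0,0,0,0],[-0.152,0,0.052,0,0,0,0],[-0.2,0,0.077,0,0,0,0],[-0.243,0,0.107,0,0,0,0],[-0.287,0,0.14,0,0,0,0],[-0.327,0,0.177,0,0,0,0],[-0.363,0,0.217,0,0,0,0],[-0.395,0,0.26,0,0,0,0],[-0.423,0,0.307,0,0,0,0],[-0.448,0,0.353,0,0,0,0],[-0.47,0,0.403,0,0,0,0]]]'

```text
time_s: 25.68
tool_pos: [0.5315, 0.0253, 0.1445]
tool_rot: [179.6, -0.1, 70.1]
force: [0.8, 1.4, 2.1]
grip_width: 0.0
grasp_force: 1.3
```

```bash
python3 bp.py
```

```text
box -0.0666 -0.0031 0.1445 [ 1.796e+02 -1.000e-01  7.010e+01] F [0.8 1.4 2.1]
```

Emit:
servo_tool --series '[[[-0.03,0,0.04,0,0,0,0],[-0.06,0,0.08,0,0,0,0],[-0.07,0,0.11,0,0,0,0],[-0.07,0,0.13,0,0,0,0],[-0.07,0,0.145,0,0,0,0],[-0.07,0,0.155,0,0,0,0],[-0.07,0,0.155,0,0,0,0]]]'

```text
time_s: 26.27
tool_pos: [0.5228, 0.0038, 0.0955]
tool_rot: [179.9, 0.1, 70.1]
force: [0.6, -1.2, 1.6]
grip_width: 0.0004
grasp_force: 0.8
```

```bash
python3 bp.py
```

```text
box -0.0898 -0.0024 0.0955 [1.799e+02 1.000e-01 7.010e+01] F [ 0.6 -1.2  1.6]
```

Emit:
servo_tool --series '[[[0,0,0.01,0,0,0,0],[0,0,0.02,0,0,0,0],[0,0,0.025,0,0,0,0],[0,0,0.025,0,0,0,0]]]'

```text
time_s: 26.6
tool_pos: [0.523, 0.0037, 0.0917]
tool_rot: [179.8, 0.2, 70.1]
force: [-9.5, -2.9, 26.3]
grip_width: 0.0004
grasp_force: 13.2
```

Emit:
servo_tool --series '[[[0,0,-0.03,0,0,0,0],[0,0,-0.15,0,0,0,0],[0,0,-0.28,0,0,0,0],[0,0,-0.4,0,0,0,0],[0,0,-0.4,0,0,0,0],[0,0,-0.4,0,0,0,0],[0,0,-0.4,0,0,0,0],[0,0,-0.4,0,0,0,0]]]'

```text
time_s: 27.27
tool_pos: [0.5213, 0.0047, 0.2066]
tool_rot: [-179.9, 0.1, 70.1]
force: [-0.3, 0.6, -0.5]
grip_width: 0.0002
grasp_force: 0.0
```

```bash
python3 - <<'E'
from bp import *
C=cam('scene');save(C,'scene2');px,P=cloud(C)
B=np.c_[(P[:,:2]-C0)@dd,(P[:,:2]-C0)@[-dd[1],dd[0]],P[:,2]]
for x in(-.1,-.05,0,.05,.1):
    s=B[(abs(B[:,0]-x)<.01)&(abs(B[:,1])<.13)&(B[:,2]>.05)&(B[:,2]<.3)];print(x,len(s),np.percentile(s[:,2],[10,50,90]).round(3))
# counter
m=(P[:,2]>.03)&(P[:,2]<.054)&(P[:,0]>.40)&(P[:,0]<.56)&(P[:,1]>.3)&(P[:,1]<.43);rect(P[m],'counter body')
m=(P[:,2]>.07)&(P[:,2]<.1)&(P[:,0]>.40)&(P[:,0]<.62)&(P[:,1]>.31)&(P[:,1]<.46);rect(P[m],'knob')
cv2.imwrite('pics/cnt.png',cv2.resize(C['frame'][150:220,360:440,::-1],None,fx=7,fy=7,interpolation=cv2.INTER_CUBIC))
E
```

```text
box -0.0895 -0.0006 0.2066 [-1.799e+02  1.000e-01  7.010e+01] F [-0.3  0.6 -0.5]
-0.1 657 [0.096 0.098 0.288]
-0.05 672 [0.095 0.097 0.294]
0 518 [0.094 0.096 0.098]
0.05 529 [0.094 0.096 0.097]
0.1 519 [0.093 0.095 0.097]
counter body 561 [474. 369.] [ 89. 167.] 72.7 z [0.033 0.046 0.051]
knob 158 [477. 391.] [ 42. 185.] 54.9 z [0.071 0.084 0.096]
```

View pics/cnt.png

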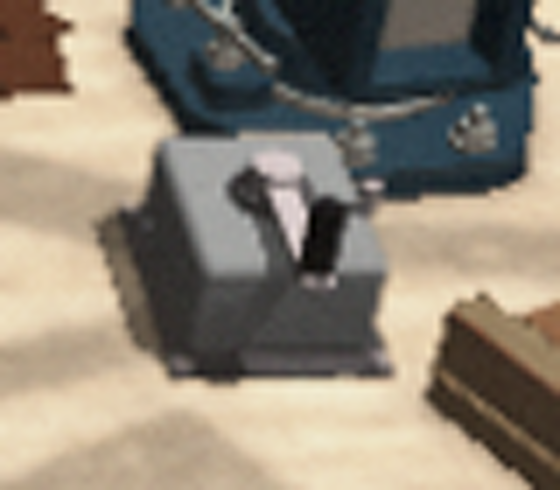

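```bash
python3 - <<'E'
from bp import *
C=cam('scene')
print('pivot',plane(C,[(399.7,173.6)],.058),'knobtop',plane(C,[(406.4,179.5)],.09),'base',plane(C,[(405,188.5)],.056))
f=C['frame'][150:220,360:440].max(2);m=(f<45);m[:,:40]=0;m[:27]=0;m[42:]=0;m[:,53:]=0;v,u=np.nonzero(m);print(len(u),u.mean()+360,v.mean()+150,u.min()+360,u.max()+360,v.min()+150,v.max()+150)
print(depthpt(C,[(405,183),(406,180),(404,186)]))
E
```

```text
box -0.0895 -0.0006 0.2065 [-1.799e+02  1.000e-01  7.010e+01] F [-0.6  0.4 -1. ]
pivot [[0.48711842 0.36767671 0.058     ]] knobtop [[0.55583474 0.35200121 0.09      ]] base [[0.55087504 0.35684424 0.056     ]]
44 405.52272727272725 183.38636363636363 403 408 179 188
[[0.55778941 0.34908108 0.08043621]
 [0.55486061 0.35173944 0.08769899]
 [0.55470587 0.34994813 0.06815233]]
```

```bash
python3 - <<'E'
from bp import *
for n in('scene','side'):
    C=cam(n);px,P=cloud(C)
    for z0,z1 in((.05,.1),(.1,.15),(.15,.2),(.2,.3)):
        m=(P[:,2]>z0)&(P[:,2]<z1)&(P[:,0]>.2)&(P[:,0]<.75)&(P[:,1]>.40)&(P[:,1]<.75);Q=P[m]
        if len(Q): print(n,z0,len(Q),'x',np.percentile(Q[:,0],[2,98]).round(3),'y',np.percentile(Q[:,1],[2,98]).round(3), 'near',Q[np.argsort(np.hypot(Q[:,0]-.536,Q[:,1]-.41))[:1]].round(3))
print(shift([.565,.31,.2065]))
E
```

```text
box -0.0893 -0.0008 0.2066 [-1.799e+02  1.000e-01  7.010e+01] F [ 0.5 -0.6 -0.7]
scene 0.05 2850 x [0.226 0.738] y [0.419 0.663] near [[0.51  0.402 0.052]]
scene 0.1 3380 x [0.222 0.745] y [0.411 0.663] near [[0.438 0.43  0.131]]
scene 0.15 2864 x [0.214 0.741] y [0.408 0.663] near [[0.348 0.403 0.156]]
scene 0.2 4173 x [0.215 0.701] y [0.655 0.663] near [[0.536 0.652 0.298]]
side 0.05 1837 x [0.21  0.731] y [0.414 0.669] near [[0.573 0.406 0.051]]
side 0.1 1989 x [0.205 0.741] y [0.403 0.669] near [[0.432 0.427 0.126]]
side 0.15 1996 x [0.207 0.74 ] y [0.408 0.669] near [[0.345 0.413 0.158]]
side 0.2 3427 x [0.208 0.741] y [0.65 0.67] near [[0.576 0.643 0.218]]
[ 1.0054 -0.211   0.0013]
```

```bash
python3 - <<'E'
from bp import *
print(shift([.580,.300,.2065]),turn([180,0,120]))
E
```

```text
box -0.0891 -0.0011 0.2072 [-1.80e+02  1.00e-01  7.01e+01] F [ 0.4 -0.6 -0.5]
[ 0.991  -0.1526  0.0013] [-1.000e-04  3.000e-04 -2.772e-01]
```

Emit:
servo_tool --series '[[[0.99,-0.15,0,0,0,-0.277,0],[0.99,-0.15,0,0,0,-0.277,0],[0.99,-0.15,0,0,0,-0.277,0],[0.99,-0.15,0,0,0,-0.277,0],[0.99,-0.15,0,0,0,-0.277,0],[0.99,-0.15,0,0,0,-0.277,0],[0.99,-0.15,0,0,0,-0.277,0],[0.99,-0.15,0,0,0,-0.277,0],[0.99,-0.15,0,0,0,-0.277,0],[0.99,-0.15,0,0,0,-0.277,0],[0.99,-0.15,0,0,0,-0.277,0]]]'

```text
time_s: 28.38
tool_pos: [0.5818, 0.2973, 0.2076]
tool_rot: [-180.0, 0.2, 119.8]
force: [1.0, -1.0, 0.0]
grip_width: 0.0004
grasp_force: 0.0
```

```bash
python3 - <<'E'
from bp import *
print(get_obs()['tool_pos'])
c=cam('wrist');save(c,'w6');px,P=cloud(c)
m=(P[:,2]>.08)&(P[:,2]<.1)&(P[:,0]>.5)&(P[:,0]<.6)&(P[:,1]>.31)&(P[:,1]<.42);rect(P[m],'knob')
E
```

```text
box 0.2061 0.0436 0.2076 [-180.     0.2  119.8] F [ 1. -1.  0.]
[0.58178628 0.29734975 0.20755272]
knob 203 [553. 356.] [13. 13.] 29.8 z [0.089 0.09  0.091]
```

View pics/w6.png

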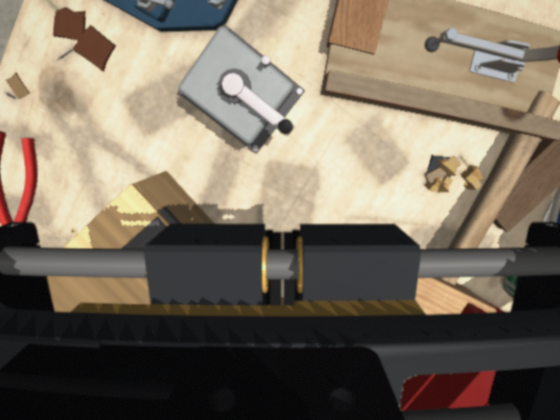

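Emit:
servo_tool --series '[[[0,0,0.13,0,0,0,0],[0,0,0.26,0,0,0,0],[0,0,0.38,0,0,0,0],[0,0,0.45,0,0,0,0],[0,0,0.45,0,0,0,0],[0.08,0.01,0.45,0,0,0,0],[0.15,0.02,0.45,0,0,0,0],[0.2,0.03,0.45,0,0,0,0],[0.24,0.04,0.45,0,0,0,0],[0.28,0.05,0.45,0,0,0,0],[0.31,0.055,0.45,0,0,0,0],[0.335,0.06,0.45,0,0,0,0]]]'

```text
time_s: 29.43
tool_pos: [0.5466, 0.3947, 0.0737]
tool_rot: [-180.0, 0.2, 119.9]
force: [-1.7, -5.0, 2.1]
grip_width: 0.0003
grasp_force: 2.5
```

Emit:
servo_tool --series '[[[0.01,0,0,0,0,0,0],[0.02,0,0,0,0,0,0],[0.02,0,0,0,0,0,0]]]'

```text
time_s: 29.68
tool_pos: [0.5447, 0.398, 0.0729]
tool_rot: [-179.9, 0.4, 119.9]
force: [0.5, -7.4, 3.2]
grip_width: 0.0003
grasp_force: 3.1
```

Emit:
servo_tool --series '[[[0.01,0,0,0,0,0,0],[0.02,0,0,0,0,0,0],[0.02,0,0,0,0,0,0],[0.02,0,0,0,0,0,0]]]'

```text
time_s: 30.02
tool_pos: [0.5444, 0.3984, 0.0727]
tool_rot: [-179.8, 0.7, 119.7]
force: [3.2, -14.4, 6.5]
grip_width: 0.0004
grasp_force: 6.9
```

```bash
python3 - <<'E'
from bp import *
c=cam('wrist');px,P=cloud(c)
m=(P[:,2]>.08)&(P[:,2]<.1)&(P[:,0]>.45)&(P[:,0]<.6)&(P[:,1]>.33)&(P[:,1]<.45);rect(P[m],'knob')
C=cam('scene');px,P=cloud(C);f=C['frame'][px[:,1],px[:,0]].max(1)
m=(P[:,2]>.06)&(P[:,2]<.094)&(P[:,0]>.5)&(P[:,0]<.6)&(P[:,1]>.33)&(P[:,1]<.46);Q=P[m];print(len(Q),Q.mean(0) if len(Q) else '',Q[:,1].max() if len(Q) else '')
cv2.imwrite('pics/cnt2.png',np.vstack([cv2.resize(C['frame'][130:220,350:450,::-1],(600,300)),cv2.resize(c['frame'][0:260,100:460,::-1],(600,300))]))
E
```

```text
box 0.288 0.1136 0.0727 [-179.8    0.7  119.7] F [  3.2 -14.4   6.5]
knob 957 [541. 408.] [16. 34.] 52.3 z [0.082 0.09  0.097]
81 [0.54357345 0.39128375 0.07923023] 0.41233345129276744
```

View pics/cnt2.png

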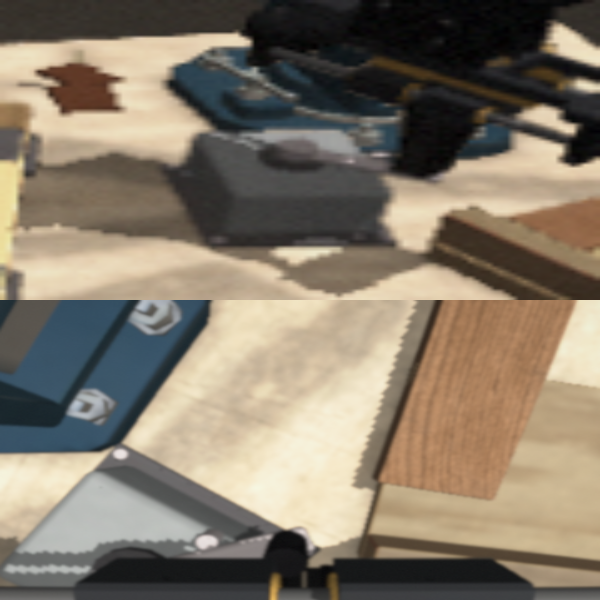

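The lever is on its stop: the arm stopped moving while the force rose to 14 N. I'll back off so it springs back, then lift clear.

Emit:
servo_tool --series '[[[-0.08,-0.01,0,0,0,0,0],[-0.16,-0.03,0,0,0,0,0],[-0.26,-0.05,0,0,0,0,0],[-0.38,-0.06,0,0,0,0,0],[-0.4,-0.06,-0.05,0,0,0,0],[-0.4,-0.06,-0.18,0,0,0,0],[-0.4,-0.06,-0.31,0,0,0,0],[-0.4,-0.06,-0.45,0,0,0,0],[-0.4,-0.06,-0.45,0,0,0,0],[-0.4,-0.06,-0.45,0,0,0,0],[-0.4,-0.06,-0.45,0,0,0,0]]]'

```text
time_s: 31.03
tool_pos: [0.5846, 0.2936, 0.2079]
tool_rot: [179.9, 0.1, 120.0]
force: [0.6, 0.0, -0.7]
grip_width: 0.0003
grasp_force: 0.0
```

```bash
python3 - <<'E'
from bp import *
c=cam('wrist');px,P=cloud(c)
m=(P[:,2]>.08)&(P[:,2]<.1)&(P[:,0]>.5)&(P[:,0]<.6)&(P[:,1]>.31)&(P[:,1]<.42);rect(P[m],'knob')
for n in('scene','side'):
    C=cam(n);save(C,n+'3');px,P=cloud(C)
    B=np.c_[(P[:,:2]-C0)@dd,(P[:,:2]-C0)@[-dd[1],dd[0]],P[:,2]]
    for x in(-.1,.05):
        s=B[(abs(B[:,0]-x)<.008)&(abs(B[:,1])<.13)&(B[:,2]>.08)&(B[:,2]<.3)];print(n,x,len(s),np.median(s[:,2]))
    m=(P[:,2]>.033)&(P[:,2]<.045)&(P[:,0]>.45)&(P[:,0]<.53)&(P[:,1]>-.24)&(P[:,1]<-.13);rect(P[m],'grip')
E
```

```text
box 0.2035 0.0397 0.2079 [1.799e+02 1.000e-01 1.200e+02] F [ 0.6  0.  -0.7]
knob 199 [553. 356.] [13. 13.] 30.2 z [0.089 0.09  0.091]
scene -0.1 409 0.0972421348500293
scene 0.05 420 0.09543277463108213
grip 234 [ 484. -185.] [77. 34.] 81.8 z [0.034 0.037 0.04 ]
side -0.1 418 0.09784314940954886
side 0.05 231 0.09679220283534762
grip 256 [ 483. -188.] [81. 30.] 82.5 z [0.035 0.038 0.041]
```

View pics/side3.png

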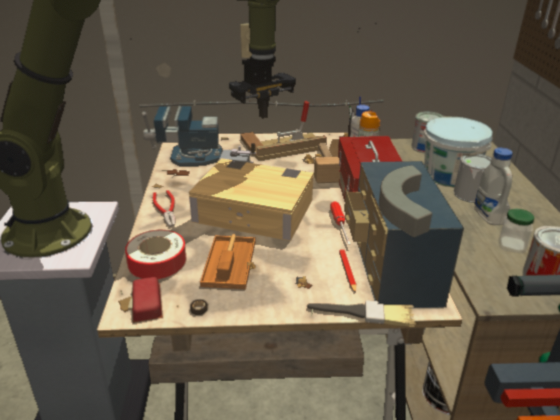

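The side view shows the lid shut at (252,190), the dowel flat in its tray at (228,258), and only the small look-alike roll left at (199,307). The knob is back at its starting position.

```bash
python3 -c "
from cell import env
print(env.sign_off())"
```

```text
the job is handed in; nothing more can be done
None
```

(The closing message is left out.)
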